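Load the dip basket and hang it on the bath rim

ROBOT

A 7-joint arm with a two-finger parallel gripper is mounted at the origin on the work surface. World frame = base frame: x ahead of the robot, y to its left, z up, the work surface at z = 0. Lengths are in m, angles in rad, forces in N, time in s.
With the tool pointing down it reaches from about 0.425 to 0.925 m from the base axis. Payload 6.8 kg.
Tool frame: the origin (TCP) lies between the finger pads; the fingertips stand 22 mm ahead of it and the grasp point (between the pads) lies 3 mm ahead of it; z points along the fingers, y is the direction in which the jaws open and shut (so a half turn about z gives the same grasp; the last joint's range is limited). The gripper opens to 85 mm and grips with 20 to 120 N. Pads are 22 mm wide; open, the fingers measure 114 mm over their backs; the gripper's body (76 mm by 85 mm) begins 54 mm behind the grasp point. The pads swing forward as they close: fully open they stand 13 mm farther back than shut.
Start: joints at [-1.436, 0.477, 0.022, 1.555, -0.011, 1.109, -0.083], TCP at [0.162, 0.655, 0.253] pointing down, gripper open.
Joint ranges: [-2.96, 2.96], [-0.34, 2.1], [-1.41, 1.46], [0.24, 2.44], [-1.37, 4.51], [0.17, 1.92], [-2.96, 2.96]. Speed limits (rad/s): [2.39, 2.39, 3.14, 3.14, 3.14, 3.14, 3.14].

INTERFACE

Orientations are given as a unit quaternion [w, x, y, z].
In Python, from station import bot gives the robot as it stands. The module is installed in compiled form; this text tells all that it offers.
- The arm moves only by the tool drive_tool, never from a script. Its argument "series" is one flat list of numbers, 7 for each row, row after row: the opening, from -1 (shut) to 1 (fully open), then the shift along the tool's x, y, z in mm, then the turn, a rotation vector about the tool's x, y, z in rad. In form: [jaw, x, y, z, wx, wy, wz, jaw, x, y, z, wx, wy, wz, ...]. A call has 1 to 12 rows; each row shifts and turns the commanded pose from where the row before left it, along the tool's axes as they then stand; what a row does not reach is not made up. A row lasts 1/8 s, in which the tool goes at most 62.5 mm and 10.7 degrees, less where a joint would pass 70% of its speed; a pose out of reach is approached as far as the arm can. A call with a gripper value outside its range is refused whole. The fingers move at their own pace and stop on an object; "force" is the grip in N (left out, the last holds). Time passes only in rows, so rows that do not move let the fingers close. It gives the time, the measured TCP pose, the force and the opening at its end, in the units of the state.
- bot.get_obs(): the state, without advancing time (a new reading comes with each control period).
- bot.read_camera(name): name is "scene" or "side" or "wrist"; returns a dict with "pixels" (420x560x3 uint8, blue, green, red), "camera_matrix" (3x3 intrinsics, pixels), "rvec" (rotation vector, rad) and "tvec" (3), from world to camera coordinates, as OpenCV has them. Camera axes: x right, y down, z forward; pixel columns grow to the right and rows downward; lengths in m; the calibration is good to about 2 mm. A picture is of the moment at which its call begins. There is no depth.
- bot.hand_in(): hands the job in, once; it reports no verdict.
The state is a dict: "t": time; "q": joint angles; "joint_vel": joint speeds; "joint_torque": joint torques, N m; "eef_pos": TCP position; "tool_rot": TCP orientation; "contact_force": force on the tool from outside, world axes, zero at the start; "torque": the same for the moment, N m; "gripper_width": opening from 0.0 (shut) to 1.0 (fully open).
Only numpy, scipy, OpenCV 4.12 (cv2) and the standard library are available. Lean on these libraries where they do the work, as an engineer would, in place of code of your own. Each camera call takes 0.05 s, during which the arm holds its last target. There are 200 camera calls.

TASK

Clean-up at the repair bench: put the finned heat sink from the parts tray into the wire dip basket, and hang the loaded basket inside the deep stainless bath by its own hook over the bath's rim, so that it hangs there by itself clear of the bottom. Keep the basket upright, set both down without dropping them, and leave the other things on the bench and in the tray where they are.

Things in the scene. Friction and masses are not known exactly. Their poses are not given: they have to be found in the camera images.
- bath: Deep stainless bath, fixed, left, right or in the middle. Inside 150 (its x) by 180 mm (its y); floor 4 mm, rim top 110 mm above the bench; walls 3 mm. The rim is a round bead 10 mm thick all round: inner edges at x = +-75, y = +-90 mm, flush with the walls inside; outer edges at +-85, +-100 mm. Handles stand out 19 mm at its y ends, 70 mm up. Origin: centre of underside, z up.
- basket: Loose wire basket standing on the bench, about 0.24 kg: 110 (its x) by 120 mm (its y), 45 mm high, walls and floor 3 mm, open on top. From the middle of its -x side, which faces roughly towards the robot, a flat upright strap (40 mm wide, x = -55 to -58 mm) rises to a hook and above it a grip. Origin: centre of underside, z up. Hung on the bath, its underside is 30 mm above the bench.
- basket_grip (a point): Middle of the basket's black grip, where it is held: x = -56.5 mm, y = 0, 125 mm above the basket's underside. The grip is an upright block 14 mm thick (basket's x), 34 mm wide (its y), from 97 to 155 mm above the underside. Axes as the basket's.
- basket_centre (a point): Centre of the basket, 22.5 mm above its underside; axes as the basket's.
- hook_tip (a point): Lower end of the basket's hook lip: x = -82.5 mm, y = 0, 54 mm above the basket's underside. The lip flares outwards at its end.
- hook_under (a point): Middle of the underside of the hook's level bridge, which comes to rest on the rim: x = -68 mm, y = 0, 80 mm above the basket's underside. The hook is 40 mm wide and goes out to the basket's -x side, then down; inside gap between strap and lip 20 mm (x = -58 to -78 mm).
- heatsink_centre (a point): Centre (19 mm up) of the loose aluminium heat sink lying on the parts tray: a block with a flat 7 mm base and six upright fins, 64 mm long (its x, along the fins) by 36 mm wide (its y) by 38 mm high, about 0.13 kg. Its axes: z up.
- heatsink: The same heat sink, origin at the centre of its underside.
- tray: Flat black parts tray, fixed, 160 mm (its x) by 200 mm (its y), floor 5 mm and lip 14 mm above the bench, walls 4 mm. Holds the heat sink, the fan and the jar. Origin at the centre of its underside.
- fan_centre (a point): Bystander in the tray: black blower fan, 52 x 52 x 14 mm, at its centre.
- jar: Bystander in the tray: small white jar, 36 mm across, 30 mm high, origin at the centre of its underside.
- screwdriver: Bystander: screwdriver lying on the bench near the robot, 170 mm long.
- brush: Bystander: cleaning brush lying on the bench near the robot, 160 mm long.
- dispenser: Bystander: pale translucent bottle, 60 mm across, 140 mm high, standing at the far side of the bench.
- phone: Bystander: opened phone lying at the far side, 147 x 71 x 8 mm.
- pliers: Bystander: pliers lying at the far side, about 150 mm long.
Mind the look-alikes: they are no part of the job. Of the things shaped like the heatsink, the aluminium one is meant.

How it is judged:
By the outcome, as a careful person would: the job done as asked, in the order asked, and still so for the second after the job is handed in, with the robot touching nothing.
It also fails if it takes over 58 s, if anything falls off the work surface, if the arm or the gripper's body presses on something with over 40 N, if the wrist force passes 120 N, or if a joint passes its speed limit or range.

## Working session

There is one attempt and no reset: what is moved stays moved. The work goes in short steps, Python scripts to look and compute and a tool call to move; the robot and the scene stay as the last step left them, time stands still between calls to the robot, and variables do not carry over. Pictures are saved under pics/ and viewed, about 8 in all and at most 12, crops included, and the job is handed in when it is done.

Besides the shell and the picture viewer there is one more tool, called after ">>>" as name(argument=value, ...) on one line, values as JSON. drive_tool: Moves the arm, as the interface text tells. Its arguments: {"type":"object","properties":{"series":{"type":"array"},"force":{"type":"number"}},"required":["series"]}

```bash
mkdir -p pics; cat > h.py <<'E'
import numpy as np, cv2
from station import bot
from scipy.spatial.transform import Rotation as R
def cam(n, save=None):
    c=bot.read_camera(n)
    if save: cv2.imwrite(f'pics/{save}.png',c['pixels']); np.savez(f'pics/{save}.npz',**c)
    return c
def load(s): return dict(np.load(f'pics/{s}.npz'))
def ray(c,u,v):
    Rm=cv2.Rodrigues(np.array(c['rvec'],float))[0]; t=np.array(c['tvec'],float).ravel()
    d=Rm.T@np.linalg.inv(c['camera_matrix'])@np.array([u,v,1.]); return -Rm.T@t,d
def onz(c,u,v,z):
    o,d=ray(c,u,v); return o+d*(z-o[2])/d[2]
def proj(c,P):
    return cv2.projectPoints(np.array(P,float).reshape(-1,3),np.array(c['rvec'],float),np.array(c['tvec'],float),c['camera_matrix'],None)[0].reshape(-1,2)
def st():
    o=bot.get_obs(); w=o['tool_rot']; r=R.from_quat([w[1],w[2],w[3],w[0]])
    return o,r
E
python3 - <<'E'
from h import *
np.set_printoptions(precision=4,suppress=True)
a=cam('scene','s0');b=cam('side','d0')
cv2.imwrite('pics/both0.png',cv2.resize(np.hstack([a['pixels'],b['pixels']]),(800,300)))
o,r=st();print(o);print(r.as_matrix())
for c in(a,b): print(ray(c,280,210))
E
```

```text
{'t': 0.1, 'q': array([-1.4361,  0.4777,  0.0224,  1.5564, -0.0115,  1.1093, -0.0831]), 'joint_vel': array([-0.    , -0.0016,  0.0015, -0.0029,  0.0008,  0.0012,  0.0003]), 'joint_torque': array([  0.004 , -59.7763,   1.6137, -28.1955,   0.0128,   0.005 ,
        -0.    ]), 'eef_pos': array([0.1622, 0.6547, 0.2524]), 'tool_rot': array([-0.    ,  0.1211,  0.9926, -0.0008]), 'contact_force': array([-0.0383, -0.8321, -0.6415]), 'torque': array([-0.079 ,  0.0742, -0.0594]), 'gripper_width': 1.0006334330348252}
[[-0.9707  0.2405 -0.0003]
 [ 0.2405  0.9707 -0.0017]
 [-0.0001 -0.0017 -1.    ]]
(array([1.1795, 0.7195, 0.7251]), array([-0.5582, -0.5909, -0.5824]))
(array([ 0.1669, -1.0893,  0.9687]), array([ 0.2408,  0.7807, -0.577 ]))
```

View pics/s0.png

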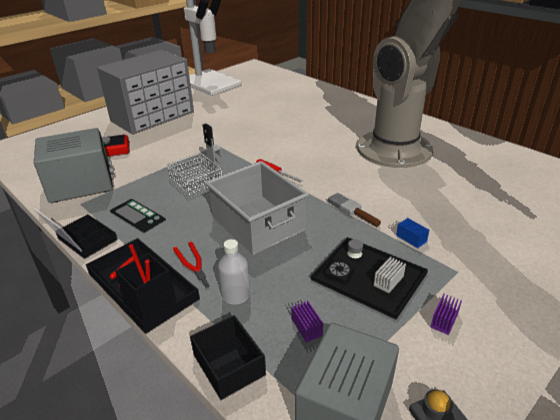

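View pics/d0.png

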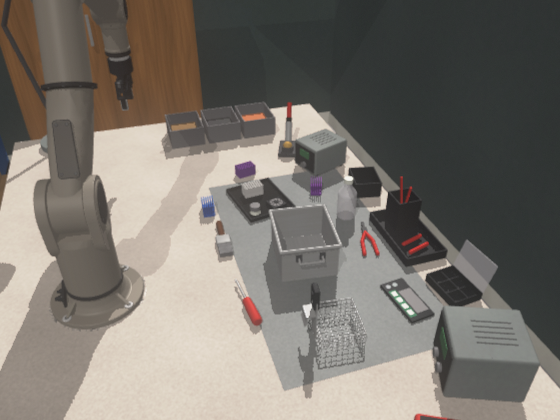

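Scene picture: tray with the aluminium heat sink at (390,273), jar (355,248), fan (340,268); bath at (257,205); basket at (195,175) with black grip at (208,135). Side picture: basket grip (316,297), bath (303,240), heat sink (252,188).

```bash
python3 - <<'E'
from h import *
np.set_printoptions(precision=4,suppress=True)
a=load('s0');b=load('d0')
def tri(u,v,u2,v2):
    o1,d1=ray(a,u,v);o2,d2=ray(b,u2,v2)
    s=np.linalg.lstsq(np.c_[d1,-d2],o2-o1,rcond=None)[0]
    p,q=o1+d1*s[0],o2+d2*s[1]; return (p+q)/2,np.linalg.norm(p-q)
print('grip',tri(208,135,316,297)); print('hs',tri(390,273,252,188))
for n,c,L in(('scene tray',a,[(310,273),(350,237),(427,268),(391,312)]),):
    for p in L: print(n,onz(c,*p,.014))
for p in [(207,180),(261,165),(305,198),(246,217)]: print('bathS',onz(a,*p,.11))
for p in [(271,211),(329,208),(338,240),(276,247)]: print('bathD',onz(b,*p,.11))
A=cv2.resize(a['pixels'][225:325,300:440],None,fx=2.85,fy=2.85,interpolation=2)
B=cv2.resize(a['pixels'][115:215,160:300],None,fx=2.85,fy=2.85,interpolation=2)
C=cv2.resize(b['pixels'][195:295,240:380],None,fx=2.85,fy=2.85,interpolation=2)
D=cv2.resize(b['pixels'][275:375,270:410],None,fx=2.85,fy=2.85,interpolation=2)
cv2.imwrite('pics/crop0.png',np.vstack([np.hstack([A,B]),np.hstack([C,D])]))
cam('wrist','w0')
E
```

```text
grip (array([ 0.493 , -0.2983,  0.1222]), np.float64(0.00581777683600368))
hs (array([0.5083, 0.341 , 0.0253]), np.float64(0.0036961631862241517))
scene tray [0.616  0.2125 0.014 ]
scene tray [0.4589 0.196  0.014 ]
scene tray [0.4261 0.3832 0.014 ]
scene tray [0.586  0.4015 0.014 ]
bathS [ 0.6266 -0.1237  0.11  ]
bathS [ 0.4856 -0.0817  0.11  ]
bathS [0.5168 0.1028 0.11  ]
bathS [0.66   0.0609 0.11  ]
bathD [0.4992 0.0758 0.11  ]
bathD [0.6636 0.0385 0.11  ]
bathD [ 0.6311 -0.1074  0.11  ]
bathD [ 0.4651 -0.0845  0.11  ]
```

View pics/crop0.png

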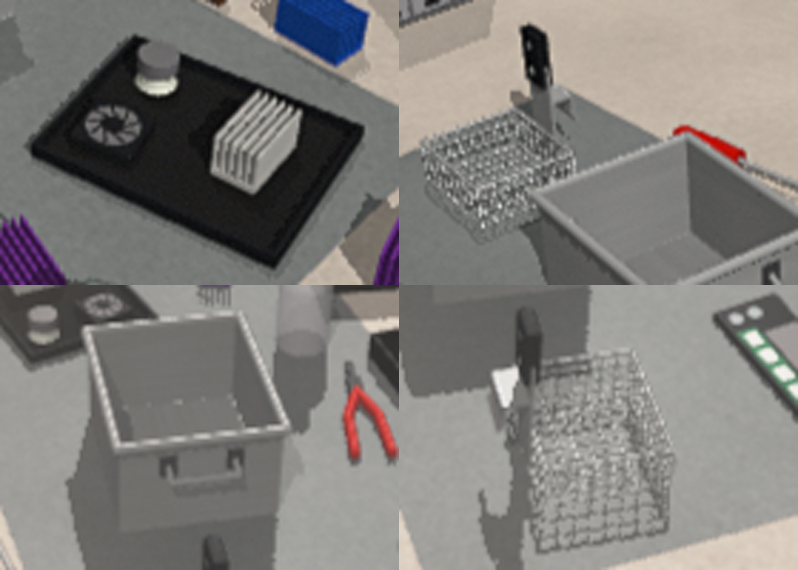

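View pics/w0.png

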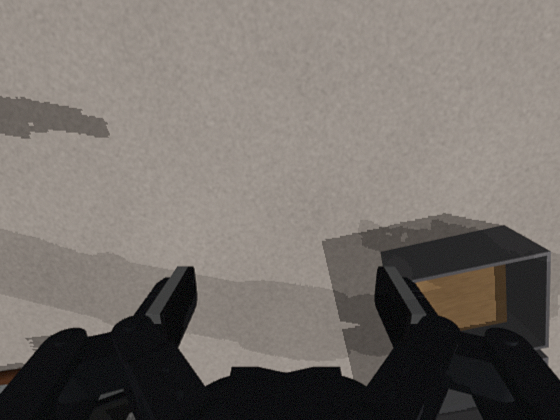

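Crops: tray, heat sink, basket and bath are all free-standing; bath's -x wall faces the robot, and the hook side of the basket too. Wrist picture: the bench and a wooden box only, fingers at left and right bottom.

```bash
python3 - <<'E'
from h import *
np.set_printoptions(precision=4,suppress=True)
c=load('w0');o,r=st();p=o['eef_pos']
O,d=ray(c,280,210);print('cam in tool',r.inv().apply(O-p),'dir',r.inv().apply(d/np.linalg.norm(d)))
print('right',r.inv().apply(ray(c,281,210)[1]-d)); print(c['camera_matrix'])
t=np.array([.508,.341,.30]);print('move tool mm',r.inv().apply(t-p)*1000)
print('ground at centre',onz(c,280,210,0))
E
```

```text
cam in tool [ 0.0813 -0.0023 -0.1207] dir [-0.3288 -0.017   0.9442]
right [-0.      0.0032 -0.    ]
[[311.9715   0.     285.3814]
 [  0.     311.9715 206.1887]
 [  0.       0.       1.    ]]
move tool mm [-411.1072 -221.5399  -47.0904]
ground at centre [0.2072 0.634  0.    ]
```

>>> drive_tool(series=[1, -41, -22, -4.5, 0, 0, 0, 1, -41, -22, -4.5, 0, 0, 0, 1, -41, -22, -4.5, 0, 0, 0, 1, -41, -22, -4.5, 0, 0, 0, 1, -41, -22, -4.5, 0, 0, 0, 1, -41, -22, -4.5, 0, 0, 0, 1, -41, -22, -4.5, 0, 0, 0, 1, -41, -22, -4.5, 0, 0, 0, 1, -41, -22, -4.5, 0, 0, 0, 1, -41, -22, -4.5, 0, 0, 0, 1, 0, 0, 0, 0, 0, 0, 1, 0, 0, 0, 0, 0, 0])

```text
t: 1.65
eef_pos: [0.5067, 0.3435, 0.2979]
tool_rot: [-0.001, 0.121, 0.993, 0.0]
contact_force: [-0.3, 0.1, 0.6]
gripper_width: 0.998
```

```bash
python3 - <<'E'
from h import *
np.set_printoptions(precision=4,suppress=True)
cam('wrist','w1');o,r=st();print(o['eef_pos'],r.as_matrix(),o['t'],o['q'])
E
```

```text
[0.5062 0.3442 0.2979] [[-0.9711  0.2386 -0.0012]
 [ 0.2386  0.9711  0.0002]
 [ 0.0012 -0.0001 -1.    ]] 1.7 [-0.8371  0.337   0.1797  1.6706 -0.066   1.1407  0.6901]
```

View pics/w1.png

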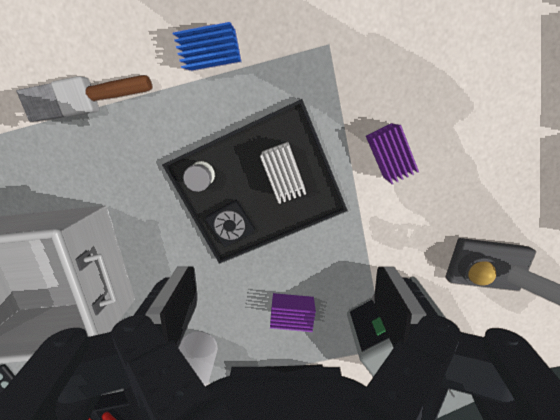

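Wrist picture: the heat sink's fins at (283,173) run nearly along the image's vertical, jar (199,176), fan (230,226), bath rim at lower left.

```bash
python3 - <<'E'
from h import *
np.set_printoptions(precision=4,suppress=True)
c=load('w1');o,r=st();p=o['eef_pos']
g=cv2.cvtColor(c['pixels'],cv2.COLOR_BGR2GRAY)
m=np.zeros_like(g);x0,x1,y0,y1=245,320,130,215
for th in(90,150,190,210):
    m[:]=0;m[y0:y1,x0:x1]=(g[y0:y1,x0:x1]>th)*255
    k=cv2.morphologyEx(m,cv2.MORPH_CLOSE,np.ones((9,9)))
    L=max(cv2.findContours(k,0,2)[0],key=cv2.contourArea)
    P=np.array([onz(c,*q,.043)[:2] for q in L[:,0].astype(float)],np.float32)*1000
    print(th,cv2.minAreaRect(P),cv2.minAreaRect(L))
    B=cv2.boxPoints(cv2.minAreaRect(P));print(B)
v=c['pixels'][100:270,150:350].copy()
cv2.imwrite('pics/hs.png',cv2.resize(v,None,fx=4,fy=3.5*1.0,interpolation=2)[:595])
print('tool yaw of y axis',np.degrees(np.arctan2(r.as_matrix()[1,1],r.as_matrix()[0,1])))
E
```

```text
90 ((507.3766174316406, 338.13055419921875), (69.02622985839844, 38.429019927978516), 6.478543758392334) ((282.7534484863281, 172.8424530029297), (55.47750473022461, 31.71815299987793), 69.44395446777344)
[[470.9159 353.3282]
 [475.2519 315.1446]
 [543.8373 322.9329]
 [539.5013 361.1165]]
150 ((507.54925537109375, 338.07000732421875), (67.11624908447266, 37.128448486328125), 6.295965194702148) ((282.5693359375, 173.06568908691406), (53.824527740478516, 30.58600425720215), 70.01689147949219)
[[472.1577 352.8422]
 [476.2294 315.9376]
 [542.9408 323.2979]
 [538.8691 360.2024]]
190 ((509.3088684082031, 338.3308410644531), (63.283870697021484, 35.9262580871582), 6.325409889221191) ((283.39013671875, 174.39901733398438), (50.506839752197266, 29.725610733032227), 69.14553833007812)
[[475.8805 352.6985]
 [479.8387 316.9909]
 [542.7373 323.9632]
 [538.7791 359.6707]]
210 ((509.20648193359375, 337.9714660644531), (62.37346649169922, 35.23444366455078), 6.325408935546875) ((282.7700500488281, 174.49270629882812), (49.979923248291016, 29.133596420288086), 70.01689147949219)
[[476.2686 352.0454]
 [480.1506 317.0255]
 [542.1443 323.8975]
 [538.2624 358.9174]]
tool yaw of y axis 76.19423632983279
```

>>> drive_tool(series=[0.3, 0, 0, 30, 0, 0, -0.117, 0.3, 0, 0, 40, 0, 0, -0.117, 0.3, 0, 0, 40, 0, 0, -0.117, 0.3, -2, -6.5, 40, 0, 0, 0, 0.3, 0, 0, 30, 0, 0, 0, 0.3, 0, 0, 20, 0, 0, 0, 0.3, 0, 0, 0, 0, 0, 0, 0.3, 0, 0, 0, 0, 0, 0], force=40)

```text
t: 2.7
eef_pos: [0.5098, 0.338, 0.0991]
tool_rot: [0.0, -0.055, 0.998, 0.0]
contact_force: [-0.2, -0.8, 0.4]
gripper_width: 0.647
```

```bash
python3 - <<'E'
from h import *
np.set_printoptions(precision=4,suppress=True)
c=cam('wrist','w2');o,r=st();p=o['eef_pos'];print(p,o['gripper_width'],r.as_euler('zyx',degrees=True))
u=proj(c,[p,[.509,.338,.043]]);print(u)
cv2.imwrite('pics/w2c.png',c['pixels'])
w=load('w1');print('jar',onz(w,199,176,.035)); 
E
```

```text
[0.5102 0.338  0.0994] 0.6508057090339846 [ 173.7369    0.0701 -179.9211]
[[289.9791 294.7809]
 [288.8531 239.7451]]
jar [0.4868 0.2345 0.035 ]
```

View pics/w2c.png

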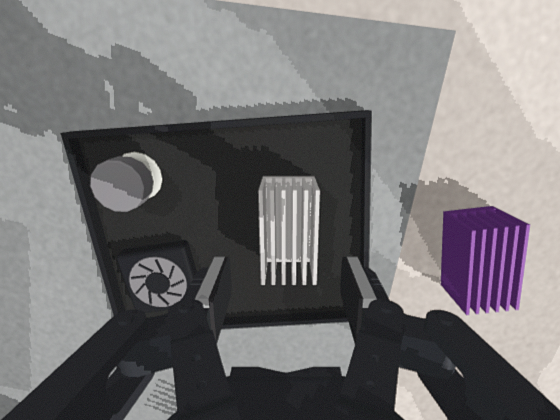

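Wrist picture: fins upright in the image and centred at column 289 between the fingers (215 / 362); the jaws are clear of fan and tray lip. Going down and gripping.

>>> drive_tool(series=[0.3, 0, 0, 25, 0, 0, 0, 0.3, 0, 0, 25, 0, 0, 0, 0.3, 0, 0, 15, 0, 0, 0, 0.3, 0, 0, 0, 0, 0, 0, -1, 0, 0, 0, 0, 0, 0, -1, 0, 0, 0, 0, 0, 0, -1, 0, 0, 0, 0, 0, 0, -1, 0, 0, 0, 0, 0, 0, -1, 0, 0, -10, 0, 0, 0, -1, 0, 0, -20, 0, 0, 0, -1, 0, 0, -30, 0, 0, 0, -1, 0, 0, 0, 0, 0, 0], force=40)

```text
t: 4.25
eef_pos: [0.5118, 0.3379, 0.0966]
tool_rot: [0.002, -0.054, 0.999, 0.002]
contact_force: [0.1, -0.1, -2.2]
gripper_width: 0.412
```

>>> drive_tool(series=[-1, 0, 0, -40, 0, 0, 0, -1, 0, 0, -40, 0, 0, 0, -1, 0, 0, -16, 0, 0, 0.168, -1, 0, 0, -16, 0, 0, 0.168, -1, 0, 0, -16, 0, 0, 0.168, -1, 0, 0, -16, 0, 0, 0.168, -1, 0, 0, -16, 0, 0, 0.168, -1, 0, 0, -16, 0, 0, 0.168, -1, 0, 0, -16, 0, 0, 0.168, -1, 0, 0, -16, 0, 0, 0.168, -1, 0, 0, -16, 0, 0, 0.168, -1, 0, 0, -16, 0, 0, 0.168])

```text
t: 5.75
eef_pos: [0.5095, 0.3366, 0.3331]
tool_rot: [-0.0, 0.709, 0.705, -0.001]
contact_force: [0.8, 1.0, -1.7]
gripper_width: 0.413
```

>>> drive_tool(series=[-1, -30, 3, 0, 0, 0, 0, -1, -55, 3, 0, 0, 0, 0, -1, -55, 3, 0, 0, 0, 0, -1, -55, 3, 0, 0, 0, 0, -1, -55, 3, 0, 0, 0, 0, -1, -55, 3, 0, 0, 0, 0, -1, -55, 3, 0, 0, 0, 0, -1, -55, 3, 0, 0, 0, 0, -1, -55, 3, 0, 0, 0, 0, -1, -55, 3, 0, 0, 0, 0, -1, -55, 3, 0, 0, 0, 0, -1, -30, 3, 0, 0, 0, 0])

```text
t: 7.25
eef_pos: [0.544, -0.2765, 0.3328]
tool_rot: [-0.0, 0.709, 0.705, -0.001]
contact_force: [0.5, 0.3, -2.8]
gripper_width: 0.415
```

>>> drive_tool(series=[-1, 0, 0, 0, 0, 0, 0, -1, 0, 0, 0, 0, 0, 0])

```text
t: 7.5
eef_pos: [0.5453, -0.2721, 0.3326]
tool_rot: [-0.001, 0.707, 0.707, 0.0]
contact_force: [-0.5, 1.1, -0.9]
gripper_width: 0.415
```

```bash
python3 - <<'E'
from h import *
np.set_printoptions(precision=4,suppress=True)
c=cam('wrist','w3');o,r=st();p=o['eef_pos'];print(p,o['gripper_width'],o['q'],o['t']);print(r.as_matrix())
E
```

```text
[ 0.5456 -0.2716  0.3328] 0.41308938610201035 [-0.2084  0.3713  0.7639  1.6589 -0.2711  1.222   0.6161] 7.55
[[-0.0008  1.     -0.0007]
 [ 1.      0.0008  0.0013]
 [ 0.0013 -0.0007 -1.    ]]
```

View pics/w3.png

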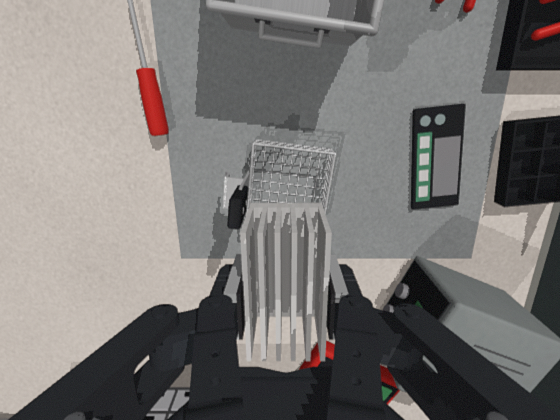

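Wrist picture: the held heat sink covers the near half of the basket; basket's far rim corners at (253,142) and (336,152), grip top at (237,190–222), bath above at (290,15).

```bash
python3 - <<'E'
from h import *
np.set_printoptions(precision=4,suppress=True)
c=load('w3')
A=onz(c,253,142,.045);B=onz(c,336,152,.045);print(A,B,np.linalg.norm(A-B))
e=(B-A)[:2];yaw=np.arctan2(e[1],e[0]);print(np.degrees(yaw))
ex=e/np.linalg.norm(e);ey=np.array([-ex[1],ex[0]])
ctr=(A+B)[:2]/2-ey*.06;print('ctr',ctr,'grip',ctr-ex*.0565)
print('grip top ray',onz(c,238,203,.155))
# black grip mask
v=c['pixels'][170:240,210:262].max(2);k=(v<45).astype(np.uint8)
n,l,s,ce=cv2.connectedComponentsWithStats(k);print(s[1:],ce[1:]+[210,170])
E
```

```text
[ 0.5031 -0.2413  0.045 ] [ 0.611  -0.2542  0.045 ] 0.10862969068028905
-6.821124080470702
ctr [ 0.5499 -0.3074] grip [ 0.4938 -0.3007]
grip top ray [ 0.4973 -0.2888  0.155 ]
[[ 18  16  20  43 567]] [[237.0459 207.4162]]
```

>>> drive_tool(series=[-1, -40, 0, 0, 0, 0, 0, -1, -40, 0, 0, 0, 0, 0, -1, 0, 0, 0, 0, 0, 0, -1, 0, 0, 0, 0, 0, 0])

```text
t: 8.05
eef_pos: [0.546, -0.3515, 0.333]
tool_rot: [-0.001, 0.707, 0.707, 0.0]
contact_force: [0.6, -0.5, -1.6]
gripper_width: 0.417
```

```bash
python3 - <<'E'
from h import *
np.set_printoptions(precision=4,suppress=True)
c=cam('wrist','w4');o,r=st();print(o['eef_pos'],o['t'])
cv2.imwrite('pics/w4c.png',cv2.resize(c['pixels'][20:230,180:400],None,fx=2.8,fy=2.8,interpolation=2))
E
```

```text
[ 0.5461 -0.3511  0.333 ] 8.1
```

View pics/w4c.png

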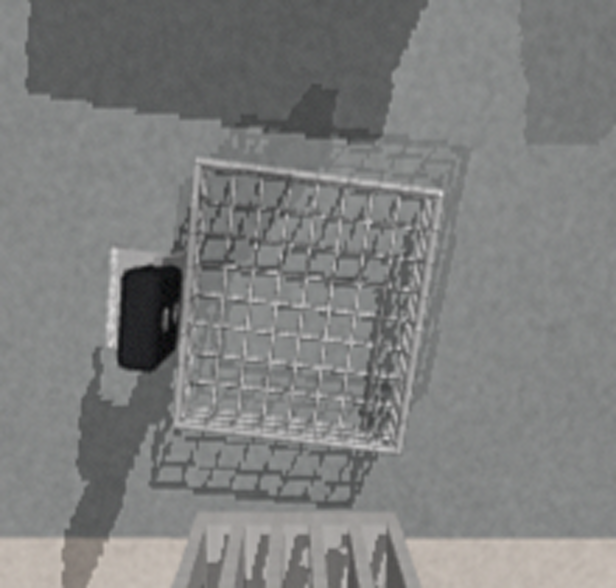

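The whole basket is visible now: rim corners in the crop at (196,160), (441,192), (400,450), (178,428); grip on the left at (120–180, 265–370).

```bash
python3 - <<'E'
from h import *
np.set_printoptions(precision=4,suppress=True)
c=load('w4');o,r=st();p=o['eef_pos']
K=np.array([(196,160),(441,192),(400,450),(178,428)])/2.8+[180,20]
P=np.array([onz(c,*q,.045)[:2] for q in K]);print(P)
ctr=P.mean(0);ex=(P[1]-P[0])+(P[2]-P[3]);ey=(P[0]-P[3])+(P[1]-P[2]);
yx=np.degrees(np.arctan2(ex[1],ex[0]));yy=np.degrees(np.arctan2(-ey[0],ey[1]));print(ctr,np.linalg.norm(ex)/2,np.linalg.norm(ey)/2,yx,yy)
y=np.radians((yx+yy)/2);ex=np.array([np.cos(y),np.sin(y)]);ey=np.array([-ex[1],ex[0]])
g=ctr-.0565*ex;print('grip',g)
cs=[[*(g+a*ex+b*ey),z] for z in(.155,.097) for a,b in((-.007,-.017),(-.007,.017),(.007,.017),(.007,-.017))]
print('pred grip corners crop',(proj(c,cs)-[180,20])*2.8)
t=ctr+ex*.010
print('yaw',np.degrees(y),'place target',t,'delta tool',(t-p[:2])[::-1]*1000, 'force',o['contact_force'])
np.savez('basket.npz',ctr=ctr,yaw=y)
E
```

```text
[[ 0.5028 -0.2431]
 [ 0.6097 -0.256 ]
 [ 0.5962 -0.3721]
 [ 0.49   -0.3614]]
[ 0.5497 -0.3082] 0.10721371613406122 0.1178943884887156 -6.320220412762206 -6.383205251253057
grip [ 0.4935 -0.3019]
pred grip corners crop [[116.2246 371.9707]
 [121.1085 268.9627]
 [163.6273 273.8816]
 [157.2355 376.5419]
 [144.0181 350.0433]
 [148.9809 262.9126]
 [184.6339 267.0508]
 [178.6049 353.9338]]
yaw -6.351712832007632 place target [ 0.5596 -0.3093] delta tool [41.8402 13.4829] force [-0.3901  0.064  -1.4992]
```

>>> drive_tool(series=[-1, 21, 4, 0, 0, 0, 0, -1, 21.5, 4, 0, 0, 0, 0, -1, 0, 0, 40, 0, 0, 0.055, -1, 0, 0, 50, 0, 0, 0.056, -1, 0, 0, 50, 0, 0, 0, -1, 0, 0, 50, 0, 0, 0, -1, 0, 0, 30, 0, 0, 0, -1, 0, 0, 10, 0, 0, 0, -1, 0, 0, 0, 0, 0, 0, -1, 0, 0, 0, 0, 0, 0])

```text
t: 9.35
eef_pos: [0.5546, -0.3109, 0.105]
tool_rot: [0.001, 0.745, 0.667, 0.001]
contact_force: [1.2, 0.4, -2.0]
gripper_width: 0.411
```

```bash
python3 - <<'E'
from h import *
np.set_printoptions(precision=4,suppress=True)
s=cam('side','d5')
cv2.imwrite('pics/d5c.png',cv2.resize(s['pixels'][220:400,230:430],None,fx=3,fy=3,interpolation=2))
o,r=st();p=o['eef_pos'];b=np.load('basket.npz');y=b['yaw'];d=p[:2]-b['ctr']
print(p,'in basket',d@[np.cos(y),np.sin(y)],d@[-np.sin(y),np.cos(y)],r.as_matrix()[:,1],o['contact_force'])
E
```

```text
[ 0.5544 -0.311   0.1049] in basket 0.005046920949823529 -0.002284277202219396 [ 0.9938 -0.1115  0.0027] [ 1.262   0.888  -0.8915]
```

View pics/d5c.png

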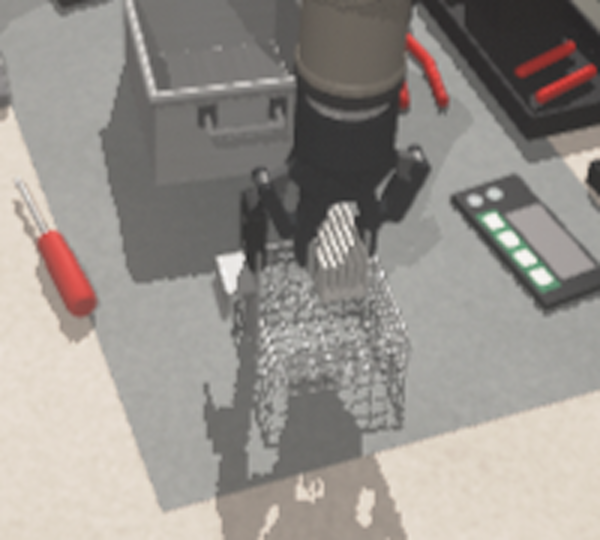

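Side picture: heat sink upright above the basket, but the gripper's left knuckle (262,178) is nearly in line with the basket's grip (255,215). I'll turn a quarter so that the jaws open along the basket's y, camera away from the grip.

>>> drive_tool(series=[-1, 0, 0, -40, 0, 0, 0, -1, 0, 0, 0, 0, 0, 0.157, -1, 0, 0, 0, 0, 0, 0.157, -1, 0, 0, 0, 0, 0, 0.157, -1, 0, 0, 0, 0, 0, 0.157, -1, 0, 0, 0, 0, 0, 0.157, -1, 0, 0, 0, 0, 0, 0.157, -1, 0, 0, 0, 0, 0, 0.157, -1, 0, 0, 0, 0, 0, 0.157, -1, 0, 0, 0, 0, 0, 0.157, -1, 0, 0, 0, 0, 0, 0.157, -1, 3, -2, 0, 0, 0, 0])

```text
t: 10.9
eef_pos: [0.5569, -0.3091, 0.144]
tool_rot: [0.0, 0.998, -0.055, 0.0]
contact_force: [-0.1, 0.1, -1.2]
gripper_width: 0.413
```

>>> drive_tool(series=[-1, 0, 0, 0, 0, 0, 0, -1, 0, 0, 30, 0, 0, 0, -1, 0, 0, 25, 0, 0, 0, -1, 0, 0, 0, 0, 0, 0, -1, 0, 0, 0, 0, 0, 0])

```text
t: 11.52
eef_pos: [0.5568, -0.3096, 0.0889]
tool_rot: [0.0, 0.998, -0.056, 0.0]
contact_force: [0.4, 0.6, -0.7]
gripper_width: 0.413
```

```bash
cat > bs.py <<'E'
from h import *
np.set_printoptions(precision=4,suppress=True)
o,r=st();p=o['eef_pos'];b=np.load('basket.npz');y=b['yaw'];d=p[:2]-b['ctr']
print(p,'in basket',d@[np.cos(y),np.sin(y)],d@[-np.sin(y),np.cos(y)],r.as_matrix()[:,:2].T,o['contact_force'],o['q'],o['gripper_width'])
E
python3 bs.py
```

```text
[ 0.5568 -0.3096  0.0889] in basket 0.007205104687351568 -0.0006415055991250893 [[ 0.9938 -0.1108  0.0006]
 [-0.1108 -0.9938  0.0006]] [ 0.3991  0.6264 -0.7137] [-0.2341  0.8588  0.9872  1.8192 -0.8723  0.9696 -0.5438] 0.41321194908531594
```

>>> drive_tool(series=[-1, 0, 0, 20, 0, 0, 0, -1, 0, 0, 20, 0, 0, 0, -1, 0, 0, 10, 0, 0, 0, -1, 0, 0, 0, 0, 0, 0, -1, 0, 0, 2, 0, 0, 0, -1, 0, 0, 2, 0, 0, 0, -1, 0, 0, 0, 0, 0, 0])

```text
t: 12.4
eef_pos: [0.5567, -0.3091, 0.0345]
tool_rot: [0.0, 0.998, -0.056, 0.0]
contact_force: [-0.2, -0.3, -1.4]
gripper_width: 0.415
```

>>> drive_tool(series=[-1, 0, 0, 1, 0, 0, 0, -1, 0, 0, 1, 0, 0, 0, -1, 0, 0, 0, 0, 0, 0])

```text
t: 12.78
eef_pos: [0.5568, -0.3091, 0.0336]
tool_rot: [-0.0, 0.998, -0.056, 0.0]
contact_force: [-2.3, 3.1, 9.3]
gripper_width: 0.415
```

>>> drive_tool(series=[-0.12, 0, 0, 0, 0, 0, 0, -0.05, 0, 0, 0, 0, 0, 0, 0.04, 0, 0, 0, 0, 0, 0, 0.04, 0, 0, 0, 0, 0, 0, 0.04, 0, 0, -15, 0, 0, 0, 0.04, 0, 0, -25, 0, 0, 0, 0.04, 0, 0, -60, 0, 0, 0, 0.04, 0, 0, -60, 0, 0, 0, 0.04, 0, 0, -60, 0, 0, 0, 0.04, 0, 0, 0, 0, 0, 0, 0.04, 0, 0, 0, 0, 0, 0])

```text
t: 14.15
eef_pos: [0.5564, -0.3089, 0.2532]
tool_rot: [-0.0, 0.998, -0.056, 0.001]
contact_force: [-0.7, -0.3, -0.2]
gripper_width: 0.518
```

```bash
python3 bs.py; python3 - <<'E'
from h import *
c=cam('wrist','w6')
cv2.imwrite('pics/w6c.png',c['pixels'])
E
```

```text
[ 0.5564 -0.3089  0.2532] in basket 0.006774126457809768 -2.9661593088701248e-05 [[ 0.9938 -0.1112  0.0012]
 [-0.1112 -0.9938 -0.0005]] [-0.6734 -0.2559 -0.2208] [-0.3356  0.6954  1.1752  1.7029 -0.683   1.2173 -0.6712] 0.5181573336943947
```

View pics/w6c.png

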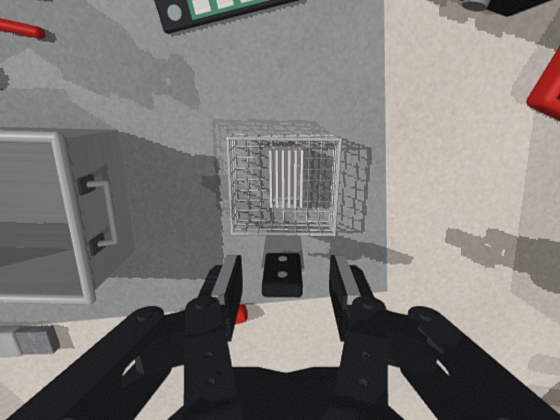

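Wrist picture: the heat sink stands upright in the basket at (286,178), basket rim corners about (227,137)–(340,235), grip top at (282,268). Next a look over the bath.

>>> drive_tool(series=[0.04, 0, 0, -15, 0, 0, -0.157, 0.04, 0, 0, -15, 0, 0, -0.157, 0.04, 0, 0, -15, 0, 0, -0.157, 0.04, 0, 0, -15, 0, 0, -0.157, 0.04, 0, 0, -15, 0, 0, -0.157, 0.04, 0, 0, -15, 0, 0, -0.157, 0.04, 0, 0, -15, 0, 0, -0.157, 0.04, 0, 0, -15, 0, 0, -0.157, 0.04, 0, 0, -15, 0, 0, -0.157, 0.04, 0, 0, -10, 0, 0, -0.157])

```text
t: 15.45
eef_pos: [0.5562, -0.3088, 0.3966]
tool_rot: [-0.001, 0.744, 0.668, -0.001]
contact_force: [0.2, -0.4, -0.9]
gripper_width: 0.523
```

>>> drive_tool(series=[0.04, 50, -3, 0, 0, 0, 0, 0.04, 50, -3, 0, 0, 0, 0, 0.04, 50, -3, 0, 0, 0, 0, 0.04, 50, -3, 0, 0, 0, 0, 0.04, 50, -3, 0, 0, 0, 0, 0.04, 50, -3, 0, 0, 0, 0, 0.04, 0, 0, 0, 0, 0, 0, 0.04, 0, 0, 0, 0, 0, 0, 0.04, 0, 0, 0, 0, 0, 0])

```text
t: 16.58
eef_pos: [0.5719, -0.0107, 0.397]
tool_rot: [-0.0, 0.747, 0.665, -0.0]
contact_force: [0.6, 1.2, -0.2]
gripper_width: 0.519
```

```bash
python3 bs.py; python3 - <<'E'
from h import *
np.set_printoptions(precision=4,suppress=True)
c=cam('wrist','w7')
cv2.imwrite('pics/w7c.png',cv2.resize(c['pixels'][60:300,130:430],None,fx=2.5,fy=2.5,interpolation=2))
b=np.load('basket.npz');y=b['yaw'];ex=np.array([np.cos(y),np.sin(y)]);ey=np.array([-ex[1],ex[0]])
w=load('w6');f=lambda a,q,z:[*(b['ctr']+a*ex+q*ey),z]
print('rim',proj(w,[f(.0535,.0585,.045),f(.0535,-.0585,.045),f(-.0535,-.0585,.045),f(-.0535,.0585,.045)]))
print('grip',proj(w,[f(-.0495,.017,.155),f(-.0495,-.017,.155),f(-.0635,-.017,.155),f(-.0635,.017,.155)]))
E
```

```text
[ 0.5719 -0.0107  0.397 ] in basket -0.010825406306089497 0.2981043389253365 [[ 0.1145  0.9934 -0.0007]
 [ 0.9934 -0.1145 -0.0006]] [ 0.5858  1.1701 -0.1957] [-0.7543  0.2497  0.8299  1.6521 -0.1886  1.3239 -0.0082] 0.519024015561897
rim [[226.9614 137.7262]
 [339.8772 137.666 ]
 [334.7898 232.9098]
 [232.5341 232.9297]]
grip [[261.688  282.4568]
 [303.8978 282.456 ]
 [303.5891 297.3536]
 [262.1072 297.3522]]
```

View pics/w7c.png

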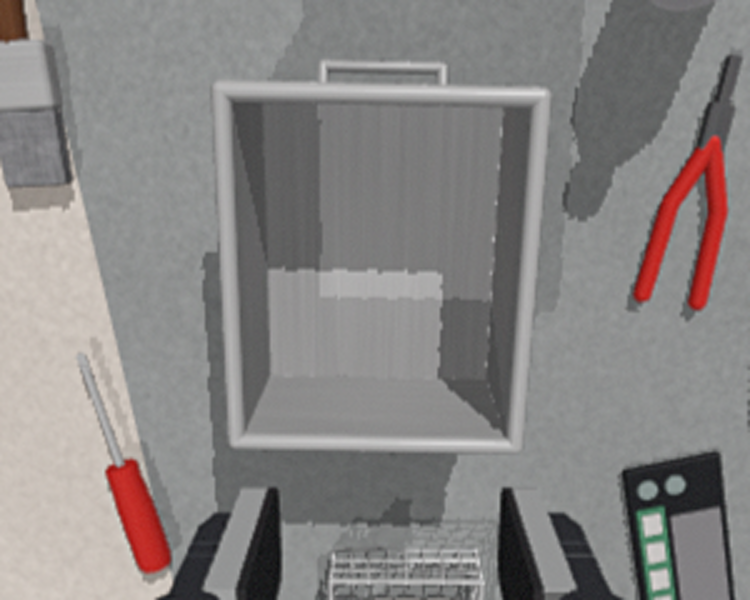

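Bath view: outer rim corners in the crop (213,82), (550,92), (521,450), (232,446); inner ones (231,102), (533,108), (510,440), (241,436).

```bash
python3 - <<'E'
from h import *
np.set_printoptions(precision=4,suppress=True)
c=load('w7')
for n,L in(('out',[(213,82),(550,92),(521,450),(232,446)]),('in',[(231,102),(533,108),(510,440),(241,436)])):
    P=np.array([onz(c,*(np.array(q)/2.5+[130,60]),.105)[:2] for q in L])
    ex=(P[1]-P[0])+(P[2]-P[3]);ey=(P[0]-P[3])+(P[1]-P[2])
    print(n,P.mean(0),np.linalg.norm(ex)/2,np.linalg.norm(ey)/2,np.degrees(np.arctan2(ex[1],ex[0])),np.degrees(np.arctan2(-ey[0],ey[1])))
    print(P)
E
```

```text
out [ 0.5656 -0.0207] 0.16762693837447495 0.19674602667412427 -7.8170371153272 -7.610765324282087
[[ 0.4954  0.0888]
 [ 0.6618  0.0648]
 [ 0.6355 -0.129 ]
 [ 0.4697 -0.1074]]
in [ 0.5653 -0.0218] 0.15328210353569502 0.18195956220016243 -7.5846460455858455 -7.916444535344221
[[ 0.5027  0.0784]
 [ 0.6529  0.0582]
 [ 0.6295 -0.122 ]
 [ 0.4759 -0.1018]]
```

>>> drive_tool(series=[0.04, -50, -7.5, 0, 0, 0, 0, 0.04, -50, -7.5, 0, 0, 0, 0, 0.04, -50, -7.5, 0, 0, 0, 0, 0.04, -50, -7.5, 0, 0, 0, 0, 0.04, -50, -7.5, 0, 0, 0, 0, 0.04, -48, -7, 0, 0, 0, 0, 0.04, 0, 0, 45, 0, 0, 0, 0.04, 0, 0, 50, 0, 0, 0, 0.04, 0, 0, 50, 0, 0, 0, 0.04, 0, 0, 50, 0, 0, 0, 0.04, 0, 0, 0, 0, 0, 0, 0.04, 0, 0, 0, 0, 0, 0])

```text
t: 18.12
eef_pos: [0.4951, -0.3015, 0.2041]
tool_rot: [0.001, 0.746, 0.666, 0.0]
contact_force: [-0.1, 0.3, 0.2]
gripper_width: 0.517
```

```bash
python3 bs.py
```

```text
[ 0.4951 -0.3015  0.2041] in basket -0.05496877151354171 0.0005812460839061863 [[ 0.1131  0.9936 -0.0011]
 [ 0.9936 -0.1131  0.0019]] [-0.1184  0.3176  0.2297] [-0.1712  0.4797  0.8187  1.8792 -0.423   0.9626  0.7253] 0.5170391526922603
```

>>> drive_tool(series=[0.04, 0, -1.5, 26, 0, 0, 0, 0.04, 0, 0, 30, 0, 0, 0, 0.04, 0, 0, 20, 0, 0, 0, 0.04, 0, 0, 0, 0, 0, 0, 0.04, 0, 0, 0, 0, 0, 0, -0.4, 0, 0, 0, 0, 0, 0, -1, 0, 0, 0, 0, 0, 0, -1, 0, 0, 0, 0, 0, 0, -1, 0, 0, 0, 0, 0, 0, -1, 0, 0, 0, 0, 0, 0], force=80)

```text
t: 19.38
eef_pos: [0.4934, -0.3002, 0.127]
tool_rot: [0.0, 0.746, 0.666, 0.0]
contact_force: [-1.6, 1.2, 5.9]
gripper_width: 0.152
```

>>> drive_tool(series=[-1, 0, 0, -4, 0, 0, 0, -1, 0, 0, -8, 0, 0, 0, -1, 0, 0, -12, 0, 0, 0, -1, 0, 0, -18, 0, 0, 0, -1, 0, 0, -24, 0, 0, 0, -1, 0, 0, -24, 0, 0, 0, -1, 0, 0, -24, 0, 0, 0, -1, 0, 0, -20, 0, 0, 0, -1, 0, 0, -10, 0, 0, 0, -1, 0, 0, 0, 0, 0, 0, -1, 0, 0, 0, 0, 0, 0])

```text
t: 20.75
eef_pos: [0.4928, -0.2995, 0.2695]
tool_rot: [-0.001, 0.746, 0.666, -0.0]
contact_force: [-0.4, -0.1, -4.3]
gripper_width: 0.155
```

```bash
python3 bs.py; python3 - <<'E'
from h import *
np.set_printoptions(precision=4,suppress=True)
s=cam('side','d8');cam('scene','s8');o,r=st();p=o['eef_pos']
g=np.array([.4976,-.0118,p[2]]);print('tool delta',r.inv().apply(g-p)*1000)
print('basket pred underside z', p[2]-.128)
# predicted rim corners, side
ex=r.as_matrix()[:,1];ey=r.as_matrix()[:,0];cz=p+.0565*ex
f=lambda a,b,h:cz+a*ex+b*ey+np.array([0,0,h-.128])
L=[f(a,b,h) for h in(.0,.045) for a,b in((-.055,-.06),(.055,-.06),(.055,.06),(-.055,.06))]
q=proj(s,L);print(q)
im=s['pixels'].copy()
for a in q: cv2.circle(im,tuple(np.round(a).astype(int)),1,(0,0,255),-1)
x,y=q.mean(0).astype(int);cv2.imwrite('pics/d8c.png',cv2.resize(im[y-100:y+60,max(0,x-100):x+100],None,fx=3,fy=3,interpolation=2))
E
```

```text
[ 0.4928 -0.2995  0.2695] in basket -0.0574846992714752 0.0023413019195187277 [[ 0.1116  0.9937  0.0005]
 [ 0.9937 -0.1116 -0.0015]] [-0.4006 -0.0569 -4.3197] [-0.2281  0.4009  0.8789  1.8188 -0.3463  1.0859  0.6652] 0.1550121663203079
tool delta [286.4915 -27.4      0.1613]
basket pred underside z 0.14138252503104937
[[322.5504 309.8879]
 [370.4774 302.626 ]
 [354.0308 267.2997]
 [309.5841 273.4508]
 [323.4308 295.0416]
 [372.466  287.8595]
 [355.5083 252.9278]
 [310.1101 258.9873]]
```

View pics/d8c.png

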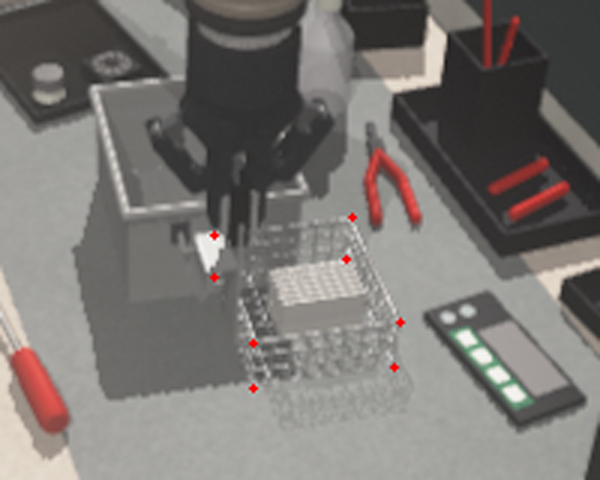

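Side picture (last allowed view): basket lifted level with the heat sink in it, the predicted corners on its right side coincide; nothing else moved. From here on I check by numbers.

>>> drive_tool(series=[-1, 15, -1, 0, 0, 0, 0, -1, 30, -3, 0, 0, 0, 0, -1, 40, -4, 0, 0, 0, 0, -1, 40, -4, 0, 0, 0, 0, -1, 40, -4, 0, 0, 0, 0, -1, 40, -4, 0, 0, 0, 0, -1, 35, -3, 0, 0, 0, 0, -1, 25, -2, 0, 0, 0, 0, -1, 15, -2, 0, 0, 0, 0, -1, 6, 0, 0, 0, 0, 0.022, -1, 0, 0, 0, 0, 0, 0, -1, 0, 0, 0, 0, 0, 0])

```text
t: 22.35
eef_pos: [0.4983, -0.0138, 0.2703]
tool_rot: [0.0, 0.753, 0.657, -0.0]
contact_force: [0.0, -0.8, -3.6]
gripper_width: 0.149
```

```bash
cat > bb.py <<'E'
from h import *
np.set_printoptions(precision=4,suppress=True)
o,r=st();p=o['eef_pos'];y=np.radians(-7.7);ex=np.array([np.cos(y),np.sin(y)]);d=p[:2]-[.5655,-.021]
M=r.as_matrix();print(p,'TCP in bath',d@ex*1000,d@[-ex[1],ex[0]]*1000,'want -68.5,0; yaw',np.degrees(np.arctan2(M[1,1],M[0,1])),'zaxis',M[:,2],o['contact_force'],o['torque'],o['gripper_width'],o['q'],o['t'])
E
python3 bb.py
python3 - <<'E'
# check pose of hook vs rim by wrist camera: edge lines of rim (bright ridge) on outer -x side
from h import *
c=cam('wrist','w9');s=cam('scene','s9');d=cam('side','d9')
np.set_printoptions(precision=1,suppress=True)
o,r=st();p=o['eef_pos']
M=r.as_matrix();ex=M[:,1];ey=M[:,0];f=lambda a,b,h:p+(a+.0565)*ex+b*ey+np.array([0,0,h-.127])
L=[f(.055,.06,.045),f(-.055,.06,.045),f(.055,-.06,.045),f(-.055,-.06,.045),f(.055,.06,0),f(.055,-.06,0)]
for n,k in(('wrist',c),('scene',s),('side',d)): print(n,proj(k,L).tolist())
E
```

```text
[ 0.4983 -0.0138  0.2703] TCP in bath -67.58793952444302 -1.9162213106872577 want -68.5,0; yaw -7.782319984746661 zaxis [ 0.0001 -0.0004 -1.    ] [ 0.0053 -0.7535 -3.5945] [0.0412 0.2335 0.006 ] 0.1493354893603727 [-0.8536  0.2142  0.8851  1.9908 -0.1936  1.0223 -0.0138] 22.35
wrist [[460.48616474028506, 133.25054482560864], [287.56154081671633, 133.34152187161703], [432.4263548680092, 295.1673809639726], [287.28161752668956, 295.2870033743269], [429.4458547532218, 127.72788889703602], [409.90115747941263, 265.634570847047]]
scene [[249.7100438251634, 173.9136834762432], [289.8553028644466, 158.33991895294332], [221.43764819755862, 152.9955451522799], [260.11863786542733, 139.41689452010513], [250.87655990243942, 191.1941942332112], [223.17402344039704, 169.5560119947924]]
side [[315.7481538750664, 189.37601953241744], [276.67151021187874, 193.20168861999298], [326.05843586697824, 214.17941085428518], [284.2807321177914, 218.59576348530834], [315.20644775795745, 202.73823392679023], [325.28040047348264, 228.0022511286385]]
```

```bash
python3 - <<'E'
from h import *
c=load('w9');g=cv2.cvtColor(c['pixels'],6).astype(float)
row=np.array([g[r,300:450].mean() for r in range(120,150)]);print('rows 120..',row.astype(int))
# sample along +x rim line with col offset
t=np.linspace(.05,.75,60)
for off in range(-12,13):
    u=460.5+(432.4-460.5)*t+off;v=133+(295-133)*t
    print(off,int(cv2.remap(g.astype(np.float32),u.astype(np.float32)[None],v.astype(np.float32)[None],1).mean()),end='; ')
E
```

```text
rows 120.. [ 92  94  97  99  99  99  99  99  96  92 101 141 164 148 151 145 174 185
 156 127  99  92 103 106 107 107 105 103 104 104]
-12 152; -11 149; -10 153; -9 155; -8 156; -7 141; -6 105; -5 115; -4 144; -3 161; -2 164; -1 154; 0 136; 1 135; 2 136; 3 136; 4 136; 5 136; 6 136; 7 137; 8 137; 9 137; 10 136; 11 136; 12 136;
```

>>> drive_tool(series=[-1, 2, -1, 8, 0, 0, 0, -1, 0, 0, 16, 0, 0, 0, -1, 0, 0, 20, 0, 0, 0, -1, 0, 0, 18, 0, 0, 0, -1, 0, 0, 10, 0, 0, 0, -1, 0, 0, 0, 0, 0, 0, -1, 0, 0, 0, 0, 0, 0])

```text
t: 23.38
eef_pos: [0.4981, -0.0107, 0.1987]
tool_rot: [0.0, 0.753, 0.658, 0.0]
contact_force: [-0.1, 0.0, -4.9]
gripper_width: 0.155
```

```bash
python3 bb.py
```

```text
[ 0.4981 -0.0107  0.1987] TCP in bath -68.13114948190264 1.1859740510469465 want -68.5,0; yaw -7.690246467699219 zaxis [ 0.001   0.0001 -1.    ] [-0.1137  0.0333 -4.8843] [0.0253 0.2005 0.0244] 0.1546598899956096 [-0.7779  0.3275  0.8239  2.0668 -0.3136  0.8717  0.0901] 23.375
```

Well placed; on down past the hook tip, then in small steps to contact.

>>> drive_tool(series=[-1, 0, 0, 8, 0, 0, 0, -1, 0, 0, 10, 0, 0, 0, -1, 0, 0, 10, 0, 0, 0, -1, 0, 0, 6, 0, 0, 0, -1, 0, 0, 3, 0, 0, 0, -1, 0, 0, 0, 0, 0, 0, -1, 0, 0, 0, 0, 0, 0])

```text
t: 24.25
eef_pos: [0.4979, -0.0106, 0.1615]
tool_rot: [0.0, 0.753, 0.658, 0.0]
contact_force: [-0.2, 0.1, -4.2]
gripper_width: 0.154
```

```bash
python3 bb.py
```

```text
[ 0.4979 -0.0106  0.1615] TCP in bath -68.41444440144816 1.2435322628964876 want -68.5,0; yaw -7.681506775790941 zaxis [ 0.0005  0.0001 -1.    ] [-0.2316  0.1369 -4.1648] [ 0.0426  0.1884 -0.0179] 0.15422820386959168 [-0.7287  0.3887  0.7765  2.0976 -0.3808  0.7964  0.1479] 24.25
```

>>> drive_tool(series=[-1, 0, -2, 0, 0, 0, 0, -1, 0, -2, 0, 0, 0, 0, -1, 0, 0, 2, 0, 0, 0, -1, 0, 0, 1, 0, 0, 0, -1, 0, 0, 0, 0, 0, 0, -1, 0, 0, 0, 0, 0, 0])

```text
t: 25.0
eef_pos: [0.4937, -0.0101, 0.1583]
tool_rot: [0.0, 0.753, 0.658, -0.0]
contact_force: [0.1, -0.3, -4.3]
gripper_width: 0.159
```

```bash
python3 bb.py
```

```text
[ 0.4937 -0.0101  0.1583] TCP in bath -72.5952498899695 1.2284627104439163 want -68.5,0; yaw -7.68124074685775 zaxis [ 0. -0. -1.] [ 0.116  -0.2694 -4.2696] [-0.0124  0.2153 -0.0209] 0.15928650575031478 [-0.7307  0.3873  0.7748  2.1089 -0.3825  0.7865  0.1485] 25.0
```

>>> drive_tool(series=[-1, 0, -1, 0, 0, 0, 0, -1, 0, 0, 1, 0, 0, 0, -1, 0, 0, 0, 0, 0, 0, -1, 0, 0, 0, 0, 0, 0])

```text
t: 25.5
eef_pos: [0.4927, -0.0099, 0.1573]
tool_rot: [-0.0, 0.753, 0.658, -0.0]
contact_force: [0.5, -0.3, -4.8]
gripper_width: 0.154
```

```bash
python3 bb.py
```

```text
[ 0.4927 -0.0099  0.1573] TCP in bath -73.66723667194053 1.2724425990009043 want -68.5,0; yaw -7.673602240427599 zaxis [-0.0001 -0.     -1.    ] [ 0.5413 -0.2641 -4.7743] [ 0.039   0.2242 -0.0285] 0.15441094422609464 [-0.731   0.3873  0.774   2.1119 -0.3833  0.7836  0.149 ] 25.5
```

>>> drive_tool(series=[-1, 0, 0, 1, 0, 0, 0, -1, 0, 0, 1, 0, 0, 0, -1, 0, 0, 0, 0, 0, 0, -1, 0, 0, 0, 0, 0, 0])

```text
t: 26.0
eef_pos: [0.493, -0.01, 0.1567]
tool_rot: [-0.001, 0.753, 0.658, 0.001]
contact_force: [-6.0, 0.5, 15.8]
gripper_width: 0.152
```

```bash
python3 bb.py
```

```text
[ 0.493  -0.01    0.1567] TCP in bath -73.32258562623552 1.2165075991192293 want -68.5,0; yaw -7.70120838836413 zaxis [ 0.0001  0.0016 -1.    ] [-6.0354  0.5147 15.7821] [0.1823 1.7945 0.0688] 0.15161705990451327 [-0.7281  0.3886  0.7724  2.1117 -0.3867  0.7829  0.1522] 26.0
```

>>> drive_tool(series=[-1, 0, 0, -1.2, 0, 0, 0, -1, 0, -1.5, 0, 0, 0, 0, -1, 0, 0, 0, 0, 0, 0, -1, 0, 0, 0, 0, 0, 0])

```text
t: 26.5
eef_pos: [0.4921, -0.0097, 0.1569]
tool_rot: [0.001, 0.753, 0.658, 0.001]
contact_force: [2.2, -1.1, 1.7]
gripper_width: 0.152
```

```bash
python3 bb.py
```

```text
[ 0.4921 -0.0097  0.1569] TCP in bath -74.27951867519599 1.3201742286759057 want -68.5,0; yaw -7.676682107009988 zaxis [ 0.0018 -0.0001 -1.    ] [ 2.1816 -1.0757  1.6528] [-0.0683 -0.3596 -0.0323] 0.15241383622757476 [-0.7322  0.386   0.7742  2.1148 -0.3835  0.7799  0.1488] 26.5
```

Light contact at the wall and on the rim (2 N each). Opening slowly and retreating straight up.

>>> drive_tool(series=[-0.66, 0, 0, 0, 0, 0, 0, -0.6, 0, 0, 0, 0, 0, 0, -0.45, 0, 0, 0, 0, 0, 0, -0.2, 0, 0, 0, 0, 0, 0, 0.04, 0, 0, 0, 0, 0, 0, 0.04, 0, 0, 0, 0, 0, 0, 0.04, 0, 0, -10, 0, 0, 0, 0.04, 0, 0, -25, 0, 0, 0, 0.04, 0, 0, -40, 0, 0, 0, 0.04, 0, 0, -60, 0, 0, 0, 0.04, 0, 0, -60, 0, 0, 0, 0.04, 0, 0, 0, 0, 0, 0], force=40)

```text
t: 28.0
eef_pos: [0.4933, -0.0103, 0.3561]
tool_rot: [0.001, 0.753, 0.658, 0.004]
contact_force: [0.1, 0.7, 0.1]
gripper_width: 0.52
```

```bash
python3 bb.py; python3 - <<'E'
from h import *
np.set_printoptions(precision=3,suppress=True)
c=cam('wrist','w10');s=cam('scene','s10');sd=cam('side','d10')
# grip top: black blob; compare with prediction for a hung basket (strap at wall -75 => origin bath x -17)
y=np.radians(-7.7);ex=np.array([np.cos(y),np.sin(y)]);ey=np.array([-ex[1],ex[0]])
f=lambda a,b,h:[*(np.array([.5655,-.021])+(a-.0175)*ex+(b+.0012)*ey),h+.03]
G=[f(a,b,h) for h in(.097,.155) for a in(-.0495,-.0635) for b in(-.017,.017)]
for n,k in(('wrist',c),('scene',s),('side',sd)):
    q=proj(k,G);x0,y0=q.min(0).astype(int);x1,y1=q.max(0).astype(int)
    print(n,'pred grip box',x0,y0,x1,y1)
    X0,Y0=max(0,x0-12),max(0,y0-12);v=k['pixels'][Y0:y1+12,X0:x1+12].max(2);m=(v<50).astype(np.uint8)
    _,_,S,_=cv2.connectedComponentsWithStats(m);
    print([(a+X0,b+Y0,a+w+X0,b+h+Y0,A) for a,b,w,h,A in S[1:] if A>30])
R4=proj(c,[f(.055,.06,.045),f(-.055,.06,.045),f(-.055,-.06,.045),f(.055,-.06,.045)]);print('rim pred',R4)
g=cv2.cvtColor(c['pixels'],6).astype(np.float32)
t=np.linspace(.1,.9,60)
for a,b in((0,1),(1,2),(2,3),(3,0)):
    d=R4[b]-R4[a];n=np.array([-d[1],d[0]])/np.linalg.norm(d)
    print(a,b,[int(cv2.remap(g,(R4[a][0]+d[0]*t+n[0]*o)[None].astype(np.float32),(R4[a][1]+d[1]*t+n[1]*o)[None].astype(np.float32),1).mean()) for o in range(-8,9)])
E
```

```text
[ 0.4933 -0.0103  0.3561] TCP in bath -72.99142706370917 0.9050127612762712 want -68.5,0; yaw -7.707844690182839 zaxis [ 0.0077  0.0037 -1.    ] [0.1059 0.6756 0.0873] [0.0399 0.0072 0.002 ] 0.520050365366555 [-0.9706  0.0758  0.9404  1.8905 -0.0693  1.1994 -0.1413] 28.0
wrist pred grip box 275 160 290 205
[(np.int64(289), np.int64(162), np.int64(302), np.int64(205), np.int32(411))]
scene pred grip box 271 145 284 173
[(np.int64(268), np.int64(152), np.int64(280), np.int64(177), np.int32(192))]
side pred grip box 273 202 281 227
[]
rim pred [[372.301 119.216]
 [284.035 119.265]
 [284.17  210.524]
 [364.685 210.306]]
0 1 [97, 99, 98, 96, 95, 97, 102, 98, 90, 93, 98, 98, 96, 95, 94, 95, 96]
1 2 [61, 67, 94, 106, 118, 114, 121, 113, 114, 116, 120, 127, 142, 151, 157, 160, 159]
2 3 [100, 106, 127, 144, 152, 153, 143, 130, 125, 127, 129, 127, 121, 119, 120, 116, 113]
3 0 [95, 101, 118, 109, 93, 122, 154, 130, 90, 89, 101, 106, 105, 104, 104, 104, 104]
```

>>> drive_tool(series=[0.04, 0, 0, -20, 0, 0, 0, 0.04, 0, 0, -20, 0, 0, 0, 0.04, 0, 0, 0, 0, 0, 0, 0.04, 0, 0, 0, 0, 0, 0, 0.04, 0, 0, 0, 0, 0, 0, 0.04, 0, 0, 0, 0, 0, 0, 0.04, 0, 0, 0, 0, 0, 0, 0.04, 0, 0, 0, 0, 0, 0])

```text
t: 29.15
eef_pos: [0.4912, -0.0097, 0.3914]
tool_rot: [-0.0, 0.753, 0.658, -0.0]
contact_force: [-0.2, 0.4, 0.6]
gripper_width: 0.517
```

```bash
python3 - <<'E'
from h import *
np.set_printoptions(precision=1,suppress=True)
c=cam('wrist','w11');s=cam('scene','s11')
y=np.radians(-7.7);ex=np.array([np.cos(y),np.sin(y)]);ey=np.array([-ex[1],ex[0]]);th=np.radians(7.6)
def f(a,b,h):
    dx,dz=a+.073,h-.075
    X=-.080+dx*np.cos(th)+dz*np.sin(th);Z=.105-dx*np.sin(th)+dz*np.cos(th)
    return [*(np.array([.5655,-.021])+X*ex+(b+.0012)*ey),Z]
G=[f(a,b,h) for h in(.097,.155) for a in(-.0495,-.0635) for b in(-.017,.017)]
for n,k in(('wrist',c),('scene',s)):
    q=proj(k,G);x0,y0=q.min(0).astype(int);x1,y1=q.max(0).astype(int)
    X0,Y0=x0-12,y0-12;v=k['pixels'][Y0:y1+12,X0:x1+12].max(2);m=(v<50).astype(np.uint8)
    S=cv2.connectedComponentsWithStats(m)[2]
    print(n,'pred',x0,y0,x1,y1,'seen',[(int(a+X0),int(b+Y0),int(a+w+X0),int(b+h+Y0)) for a,b,w,h,A in S[1:] if A>60])
R4=proj(c,[f(.0535,.0585,.045),f(-.0535,.0585,.045),f(-.0535,-.0585,.045),f(.0535,-.0585,.045)])
g=cv2.cvtColor(c['pixels'],6).astype(np.float32);t=np.linspace(.1,.9,60)
for a,b in((0,1),(1,2),(2,3),(3,0)):
    d=R4[b]-R4[a];n=np.array([-d[1],d[0]])/np.linalg.norm(d)
    print(a,b,R4[a],[int(cv2.remap(g,(R4[a][0]+d[0]*t+n[0]*o)[None].astype(np.float32),(R4[a][1]+d[1]*t+n[1]*o)[None].astype(np.float32),1).mean()) for o in range(-8,9)])
# heat sink: bright blob inside the basket
p=R4.astype(np.int32);m=np.zeros(g.shape,np.uint8);cv2.fillConvexPoly(m,p,255)
b=cv2.morphologyEx(((g>175)&(m>0)).astype(np.uint8),cv2.MORPH_CLOSE,np.ones((5,5)))
S=cv2.connectedComponentsWithStats(b)[2];print('bright',S[1:][S[1:,4]>80],'pred hs',proj(c,[f(.007,0,.041)]))
# other things unmoved: compare start and end scene images
s0=load('s0')['pixels'];D=(cv2.absdiff(cv2.GaussianBlur(s0,(5,5),0),cv2.GaussianBlur(s['pixels'],(5,5),0)).max(2)>40).astype(np.uint8)
S=cv2.connectedComponentsWithStats(D)[2];print('changed',S[1:][S[1:,4]>60].tolist());print(st()[0]['t'])
E
```

```text
wrist pred 291 154 312 194 seen [(292, 157, 312, 194)]
scene pred 264 149 280 176 seen [(268, 152, 280, 177)]
0 1 [368.5 117.8] [94, 95, 98, 98, 95, 94, 94, 100, 96, 89, 95, 97, 96, 94, 93, 94, 96]
1 2 [293.  118.2] [58, 58, 56, 60, 64, 64, 60, 66, 88, 110, 117, 117, 118, 112, 116, 119, 123]
2 3 [292.4 200.5] [85, 92, 118, 131, 105, 126, 141, 146, 171, 139, 118, 124, 127, 126, 123, 118, 117]
3 0 [362.  197.7] [114, 93, 97, 115, 108, 100, 136, 152, 109, 85, 90, 101, 105, 104, 103, 103, 104]
bright [[313 150  42  26 970]] pred hs [[333.4 159.6]]
changed [[399, 0, 11, 24, 167], [428, 4, 25, 31, 497], [410, 12, 28, 85, 771], [391, 39, 18, 46, 450], [202, 58, 128, 90, 2657], [327, 83, 50, 30, 344], [199, 123, 16, 31, 290], [420, 130, 116, 89, 1955], [263, 151, 18, 26, 279], [245, 195, 28, 19, 289], [373, 257, 33, 36, 779]]
29.25
```

```bash
python3 -c "
from station import bot
print(bot.hand_in(), bot.get_obs()['t'])"
```

```text
the job is handed in; nothing more can be done
the job is handed in; nothing more can be done
```

The heat sink is in the wire basket, and the loaded basket hangs inside the bath by its hook over the rim on the robot's side. The job was handed in at about 29 s of the 58 s allowed.

**What I did:** I picked the aluminium heat sink from the tray and set it upright on the basket floor. I then took the basket by its grip, lowered it until the hook rested lightly on the rim and the strap touched the wall, and released it slowly.

**Last checks, about a second after release:**
- **Hanging pose:** The grip and the basket's rim edges in the images are within about 4 pixels of the hanging model, except for the far (+y) rim edge, which did not show clearly. The basket is tilted about 7.6°, with the hook's lip against the rim and the strap's foot against the wall.
- **Clear of the bottom:** On that model the lowest corner is about 14 mm above the bench, so about 10 mm above the bath floor.
- **Heat sink:** It shows inside the basket where expected.
- **Other things:** Comparing the first and last scene pictures shows changes only at the arm and its shadow, the basket's old and new places, and the heat sink's old place. The robot was touching nothing.

**What disagreed:** My first check assumed the basket would hang level and missed the grip by about 13 pixels. Letting go made the basket swing into its natural slight tilt; set as it was, it could not stay level. All 12 picture views were already used, so the checks from lowering into the bath onwards were by numbers only.

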